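# Lid the ultrasonic bath and wedge its front feet clear of the deck

### The job

The ultrasonic bath in the fume cupboard is loaded: put its lid on, squarely seated, and let go of it. Then take the orange wedge by its heel and push it, flat on the deck and toe first, under the middle of the bath's front edge until both front feet just lift clear, about 5 mm, so that a colleague can slip the new 3 mm rubber pads under them; do not shove the bath along the deck or disturb the pads, the tongs or the burner. Finish while still gripping the wedge and holding the bath up on it, with the rear feet on the deck and nothing but the wedge propping the front.

Things in the scene. Friction and masses are not known exactly. Their poses are not given: they have to be found in the camera images.
- bath_middle (a point): ultrasonic bath, navy with open steel tank, 140 (x) x 190 (y) x 100 mm tall, about 1.5 kg loaded, standing free; this point is its centre, 50 mm above the deck. -x is the front (grey control panel, faces the robot), +y its left, z up. Level rim 100 mm above the deck, opening 116 x 166 mm; the glassware inside ends 23 mm below the rim
- front_edge (a point): middle of the lower front edge of the bath's body, 70 mm in front of its centre. The flat underside is 8 mm above the deck while all feet stand. The wedge goes under here along the bath's +x; the edge rises about 1.2 times as much as the front feet. Friction: smooth ramp on bath about 0.3, rubber feet on deck 1.1
- foot_front_left (a point): centre of the sole of the front left rubber foot (20 mm dia, 8 mm high), 52 mm in front of and 75 mm to the left of the bath's centre; height 0 while it stands on the deck
- foot_front_right (a point): the same for the front right foot
- foot_rear_left (a point): the same for the rear left foot, 52 mm behind the bath's middle
- foot_rear_right (a point): the same for the rear right foot
- lid_handle (a point): centre of the lid's handle, a black bar 18 (x) x 100 (y) x 16 mm on two posts. Lid: steel plate 138 (x) x 188 (y) x 3 mm, 0.25 kg, its top 30 mm below this point; under it a lip 108 x 158 x 8 mm that drops into the tank opening (4 mm play all round). Point is 41 mm above the lip's underside: 41 mm above the deck at the start, 133 mm when seated. Either way round fits
- wedge_heel (a point): centre of the wedge's heel block, where it is gripped: orange plastic 40 (x) x 36 (y) x 30 mm tall, point 15 mm above the underside. +x points to the toe. The ramp starts 20 mm ahead of this point, 22 mm thick, and thins evenly over 110 mm to 4 mm at the toe; 36 mm wide all along, 150 mm long in all, 0.11 kg
- wedge_toe (a point): middle of the wedge's thin end, 130 mm ahead of the heel point, 2 mm above the wedge's underside
- pad_a: black rubber pad, 38 mm dia, 3 mm thick, origin under its centre; leave it
- pad_b: the second such pad; leave it
- burner: blue gas-cartridge burner, cartridge 90 mm dia x 85 mm, 185 mm tall with its burner tube, valve knob reaching 58 mm to its +y; origin under its centre; leave it
- tongs: steel crucible tongs lying flat, 190 mm long (x), 68 mm wide, 8 mm high, origin under the rivet; leave them
Things that resemble listed ones, but are neither listed nor needed, are in the scene too. There is more than one size of the part that bears wedge_heel; the job needs the smallest.

How it is judged:
By the outcome, as a careful person would: the job done as asked, in the order asked, and still so for the second after the job is handed in, while the arm keeps its last pose, push and grip.
It also fails if it takes over 72 s, if anything falls off the work surface, if the arm or the gripper's body presses on something with over 40 N, if the wrist force passes 120 N, or if a joint passes its speed limit or range.

### The arm

A 7-joint arm with a two-finger parallel gripper is mounted at the origin on the work surface. World frame = base frame: x ahead of the robot, y to its left, z up, the work surface at z = 0. Lengths are in mm, angles in degrees, forces in N, time in s.
With the tool pointing down it reaches from about 350 to 900 mm from the base axis. Payload 8.1 kg.
Tool frame: the origin (TCP) lies on the centre line of the jaws, within the pads' length; the fingertips stand 19 mm ahead of it and the grasp point (between the pads) is the TCP; z points along the fingers, y is the direction in which the jaws open and shut (so a half turn about z gives the same grasp; the last joint's range is limited). The gripper opens to 85 mm and grips with 20 to 120 N. Pads are 22 mm wide; open, the fingers measure 114 mm over their backs; the gripper's body (76 mm by 85 mm) begins 54 mm behind the grasp point. The pads swing forward as they close: fully open they stand 13 mm farther back than shut.
Start: joints at [-69.534, 24.895, 1.432, 90.138, -0.665, 64.973, -4.303], TCP at [277.383, 560.089, 250.323] pointing down, gripper open.
Joint ranges: [-149.89, 149.89], [-25.12, 119.58], [-72.63, 75.52], [4.76, 147.25], [-75.54, 255.54], [6.69, 114.76], [-157.13, 157.13]. Speed limits (degrees/s): [127.2, 127.2, 172.46, 172.46, 180, 180, 180].

### API

Orientations are given as a 3x3 rotation matrix whose columns are the frame's x, y, z axes.
In Python, from cell import arm gives the robot as it stands.
- The arm moves only by the tool drive_tool, never from a script. Its argument "rows" is text: rows parted by semicolons, each of 7 numbers parted by spaces: the shift along the tool's x, y, z in mm, then the turn, a rotation vector about the tool's x, y, z in rad, then the finger opening in mm, from 0 to 85.4. In form: x y z wx wy wz jaw; .... A call has exactly 8 rows; each row shifts and turns the commanded pose from where the row before left it, along the tool's axes as they then stand; what a row does not reach is not made up. A row lasts 1/12 s, in which the tool goes at most 41.7 mm and 7.16 degrees, less where a joint would pass 70% of its speed; a pose out of reach is approached as far as the arm can. A call with a gripper value outside its range is refused whole. The fingers move at their own pace and stop on an object; the grip force is fixed at half the most. Time passes only in rows, so rows that do not move let the fingers close, or fill a call up. It gives the time, the measured TCP pose, the force and the opening at its end, in the units of the state.
- arm.state(): the state, without advancing time (a new reading comes with each control period).
- arm.get_image(name): name is "scene" or "top" or "wrist"; returns the picture (420x560x3 uint8, red, green, blue); there is no depth.
- arm.calibration(name): a dict with "fx", "fy", "cx", "cy" (pixels), "extrinsics" (4x4, takes a point from world to camera coordinates). Camera axes: x right, y down, z forward; pixel columns grow to the right and rows downward; lengths in mm; the calibration is good to about 2 mm. A picture is of the moment at which its call begins: read the wrist's pose just before it. calibration takes no time and is no camera call; for the wrist camera it gives the pose at the moment of the call.
- arm.sign_off(): hands the job in, once; it reports no verdict.
The state is a dict: "t": time; "qpos": joint angles; "dq": joint speeds; "tau": joint torques, N m; "tcp_pos": TCP position; "eef_rot": TCP orientation; "ft_force": force on the tool from outside, world axes, zero at the start; "ft_torque": the same for the moment, N m; "width": finger opening in mm.
Only numpy, scipy, OpenCV 4.12 (cv2) and the standard library are available. Lean on these libraries where they do the work, as an engineer would, in place of code of your own. Each camera call takes 0.05 s, during which the arm holds its last target. There are 200 camera calls.

## Working session

There is one attempt and no reset: what is moved stays moved. The work goes in short steps, Python scripts to look and compute and a tool call to move; the robot and the scene stay as the last step left them, time stands still between calls to the robot, and variables do not carry over. Pictures are saved under pics/ and viewed, about 8 in all and at most 12, crops included, and the job is handed in when it is done.

Besides the shell and the picture viewer there is one more tool, called as name(argument=value, ...), one argument or row to a line, values as JSON. drive_tool: Moves the arm, as the interface text tells. Its arguments: {"type":"object","properties":{"rows":{"type":"string"}},"required":["rows"]}

```bash
mkdir -p pics; ls
python3 - <<'E'
from cell import arm
import cv2,numpy as np
s=arm.state();print(s)
for n in("scene","top"):
    c=arm.calibration(n);print(n,c)
    cv2.imwrite(f"pics/{n}0.png",arm.get_image(n)[:,:,::-1])
E
```

```text
pics
{'t': 0.0, 'qpos': array([-69.53440781,  24.93657648,   1.43150807,  90.18906096,
        -0.66446918,  64.97276832,  -4.30187934]), 'dq': array([-0.03266334, -0.02717759, -0.03471256, -0.14309071,  0.03046658,
       -0.06087374, -0.01205529]), 'tau': array([-6.05512996e-04, -6.70467782e+01,  1.02486826e+00, -3.16227615e+01,
        1.55408290e-02,  1.23448216e-02, -2.55638275e-05]), 'tcp_pos': array([277.19676399, 559.64069001, 249.5249962 ]), 'eef_rot': array([[-8.96117787e-01,  4.43815950e-01, -5.60046863e-04],
       [ 4.43816278e-01,  8.96116595e-01, -1.46939720e-03],
       [-1.50274627e-04, -1.56531088e-03, -9.99998764e-01]]), 'ft_force': array([ 0.13228835, -1.13013302,  0.12002444]), 'ft_torque': array([ 0.01995235,  0.05080941, -0.00790022]), 'width': 85.21502824352199}
scene {'fx': 518.6124243698591, 'fy': 518.6124243698591, 'cx': 280.55869512356463, 'cy': 205.28741490111562, 'extrinsics': array([[ 5.34196467e-01,  8.45349435e-01, -4.29733705e-03,
        -2.44608152e+02],
       [ 6.15594434e-01, -3.92482739e-01, -6.83374562e-01,
        -3.30047588e+02],
       [-5.79376931e-01,  3.62410860e-01, -7.30055300e-01,
         1.92937231e+03],
       [ 0.00000000e+00,  0.00000000e+00,  0.00000000e+00,
         1.00000000e+00]])}
top {'fx': 526.4390335275342, 'fy': 526.4390335275342, 'cx': 275.99875915620163, 'cy': 208.97565784421832, 'extrinsics': array([[-1.57657749e-02, -9.99855363e-01, -6.37919185e-03,
        -5.18475150e+01],
       [-9.95117705e-01,  1.63120983e-02, -9.73379128e-02,
         5.50736358e+02],
       [ 9.74278921e-02,  4.81343913e-03, -9.95230946e-01,
         1.31087477e+03],
       [ 0.00000000e+00,  0.00000000e+00,  0.00000000e+00,
         1.00000000e+00]])}
```

View pics/scene0.png

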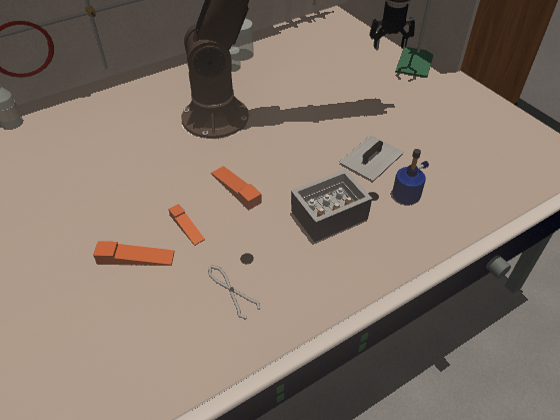

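View pics/top0.png

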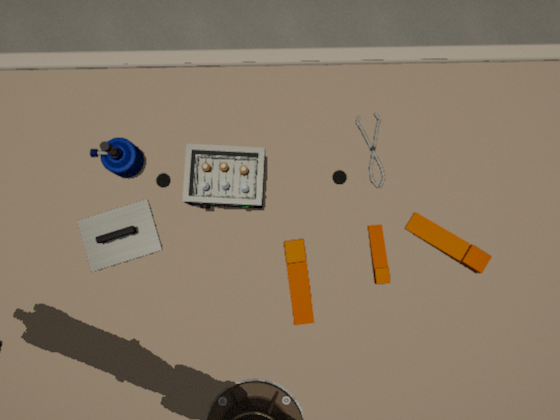

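The scene shows three orange wedges, in the top view at about (298,282), (379,254) and (447,242). The smallest is (379,254). The lid is at (119,235), the bath at (225,177), the pads at (163,180) and (340,177), the tongs at (373,150) and the burner at (122,157). Next I measure them.

```bash
cat > h.py <<'E'
import numpy as np,cv2
from cell import arm
def ray(c,px,z):
    """pixels (N,2) -> world points on plane z"""
    E=c["extrinsics"];R,t=E[:3,:3],E[:3,3];o=-R.T@t
    px=np.atleast_2d(np.asarray(px,float))
    d=np.c_[(px[:,0]-c["cx"])/c["fx"],(px[:,1]-c["cy"])/c["fy"],np.ones(len(px))]@R
    return o+d*((z-o[2])/d[:,2])[:,None]
def proj(c,P):
    E=c["extrinsics"];p=np.atleast_2d(P)@E[:3,:3].T+E[:3,3]
    return np.c_[p[:,0]/p[:,2]*c["fx"]+c["cx"],p[:,1]/p[:,2]*c["fy"]+c["cy"]]
def rect(c,mask,z):
    """min-area rectangle of the mask's largest blobs, on plane z: centre,size,angle of long side"""
    out=[]
    for k in sorted(cv2.findContours(mask.astype(np.uint8),cv2.RETR_EXTERNAL,cv2.CHAIN_APPROX_NONE)[0],key=cv2.contourArea)[::-1]:
        if cv2.contourArea(k)<60: break
        w=ray(c,k[:,0],z)[:,:2]
        (x,y),(a,b),an=cv2.minAreaRect(w.astype(np.float32))
        if a<b:a,b,an=b,a,an+90
        out.append((np.round([x,y],1),np.round([a,b],1),round((an+90)%180-90,1),np.round(k[:,0].mean(0)),cv2.contourArea(k)))
    return out
E
python3 - <<'E'
from h import *
c=arm.calibration("top");im=cv2.imread("pics/top0.png");hsv=cv2.cvtColor(im,cv2.COLOR_BGR2HSV)
H,S,V=[hsv[...,i].astype(int) for i in range(3)]
for p in [(110,220),(190,165),(240,150),(224,203),(260,170),(150,300),(40,150),(379,245),(382,277)]: print(p,hsv[p[1],p[0]])
print("wedges");[print(r) for r in rect(c,(H<15)&(S>200)&(V>120),10)]
m=(S<60)&(V>90);m[:80]=0;m[300:]=0
print("lid z11");[print(r) for r in rect(c,m,11)[:4]]
print("rim z100");[print(r) for r in rect(c,m,100)[:4]]
d=V<45;d[300:]=0
print("dark z49");[print(r) for r in rect(c,d,49)[:8]]
print("dark z3");[print(r) for r in rect(c,d,3)[:8]]
cr=lambda x0,y0:cv2.resize(im[y0:y0+133,x0:x0+133],(400,400),interpolation=cv2.INTER_CUBIC)
cv2.imwrite("pics/crop1.png",np.hstack([cr(75,140),cr(150,110)][:1]+[cr(165,120)]))
E
```

```text
(110, 220) [ 24  26 148]
(190, 165) [ 23  27 123]
(240, 150) [ 20  24 158]
(224, 203) [ 24  20 125]
(260, 170) [ 23  21 160]
(150, 300) [ 17  65 148]
(40, 150) [ 17  67 144]
(379, 245) [ 16 255 167]
(382, 277) [ 17 255 168]
wedges
lid z11
(array([645.4,  74.2]), array([210.1, 154.5]), 86.2, array([223., 174.]), 4593.0)
(array([491.3, 343.7]), array([191.8, 140.4]), -73.3, array([119., 235.]), 3934.0)
(array([ 653. , -320.6]), array([100.5,  40. ]), 7.5, array([376., 169.]), 390.0)
(array([ 749.5, -288.8]), array([91.7, 19. ]), 19.3, array([363., 131.]), 98.5)
rim z100
(array([630.5,  64.8]), array([196.2, 144.3]), 86.2, array([223., 174.]), 4593.0)
(array([486.6, 316.6]), array([179.2, 131.1]), -73.3, array([119., 235.]), 3934.0)
(array([ 637.6, -303.9]), array([93.8, 37.3]), 7.5, array([376., 169.]), 390.0)
(array([ 727.7, -274.1]), array([85.6, 17.7]), 19.3, array([363., 131.]), 98.5)
dark z49
(array([665.5, 299.2]), array([85.5, 46.3]), -37.1, array([132., 165.]), 258.5)
(array([489.8, 338.3]), array([100.7,  18.4]), -73.6, array([116., 234.]), 233.5)
(array([639.2,  70.7]), array
[... 236 characters left out ...]
rray([45.7, 25.5]), 47.8, array([114., 152.]), 81.5)
(array([559.3, 110.7]), array([108.2,  13. ]), 85.9, array([209., 204.]), 68.0)
dark z3
(array([674.1, 312.1]), array([88.5, 47.9]), -37.1, array([132., 165.]), 258.5)
(array([492.3, 352.5]), array([104.2,  19.1]), -73.6, array([116., 234.]), 233.5)
(array([646.9,  75.5]), array([170.9, 115.8]), 86.1, array([212., 161.]), 164.0)
(array([ 633. , -225.7]), array([31.6, 31.2]), -1.5, array([339., 177.]), 114.0)
(array([632.8, 232.4]), array([31.7, 31.3]), 0.2, array([163., 180.]), 114.0)
(array([710.5, 361. ]), array([47.3, 26.4]), 47.8, array([114., 152.]), 81.5)
(array([564.2, 117. ]), array([112. ,  13.5]), 85.9, array([209., 204.]), 68.0)
```

View pics/crop1.png

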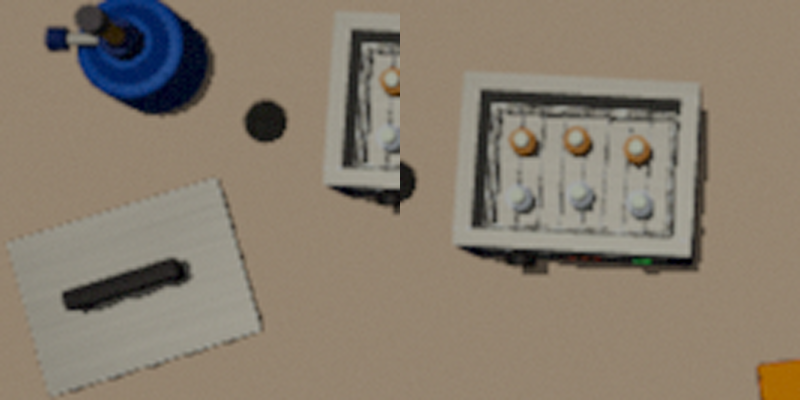

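The crop shows the open bath on the right, with its control panel toward the robot. On the left is the lid, with its handle in the crop at about (125,285). Next: the wedge poses with a corrected hue, and a planner that prints tool-frame shifts.

```bash
cat >> h.py <<'E'
from scipy.spatial.transform import Rotation as Ro
def plan(pos,yaw,rows=8):
    """shift (tool axes, mm) and turn (rotvec) per row from the measured pose to TCP pos, tool down, tool-y heading yaw deg"""
    s=arm.state();R=s["eef_rot"];a=np.radians(yaw)
    y=np.array([np.cos(a),np.sin(a),0]);z=np.array([0,0,-1.]);T=np.c_[np.cross(y,z),y,z]
    rv=Ro.from_matrix(R.T@T).as_rotvec()
    d=R.T@(np.array(pos)-s["tcp_pos"])
    Rk=Ro.from_rotvec(-rv/rows)  # constant world velocity, tool axes turning
    print("t",round(s["t"],2),"tcp",s["tcp_pos"].round(1),"yaw",round(np.degrees(np.arctan2(R[1,1],R[0,1])),2),"F",s["ft_force"].round(1),"w",round(s["width"],1))
    print("total",d.round(1),rv.round(4),"turn/row",(rv/rows).round(4))
    for k in range(rows): print((Ro.from_rotvec(-rv*k/rows).apply(d)/rows).round(1),end=" ")
    print()
E
python3 - <<'E'
from h import *
c=arm.calibration("top");im=cv2.imread("pics/top0.png");hsv=cv2.cvtColor(im,cv2.COLOR_BGR2HSV)
H,S,V=[hsv[...,i].astype(int) for i in range(3)]
m=(H>5)&(H<24)&(S>180)&(V>100)
print("wedges z10");[print(r) for r in rect(c,m,10)]
plan([490,340,200],16.5)
cr=im[205:305,330:430];cv2.imwrite("pics/crop2.png",cv2.resize(cr,(500,500),interpolation=cv2.INTER_CUBIC))
E
```

```text
wedges z10
(array([ 459.9, -496.5]), array([223.8,  52.9]), 58.7, array([448., 242.]), 1661.0)
(array([ 366.3, -114.9]), array([211.5,  50.6]), 6.4, array([299., 282.]), 1560.0)
(array([ 432.8, -319.6]), array([149.,  37.]), 7.2, array([379., 254.]), 759.0)
t 0.1 tcp [277.2 559.7 249.6] yaw 63.65 F [ 0.5 -0.2  0.3] w 85.4
total [-288.2 -102.4   49.8] [-1.300e-03  7.000e-04  8.229e-01] turn/row [-2.000e-04  1.000e-04  1.029e-01]
[-36.  -12.8   6.2] [-37.1  -9.    6.2] [-37.9  -5.2   6.2] [-38.2  -1.3   6.2] [-38.1   2.7   6.2] [-37.7   6.6   6.2] [-36.8  10.4   6.2] [-35.5  14.1   6.2]
```

View pics/crop2.png

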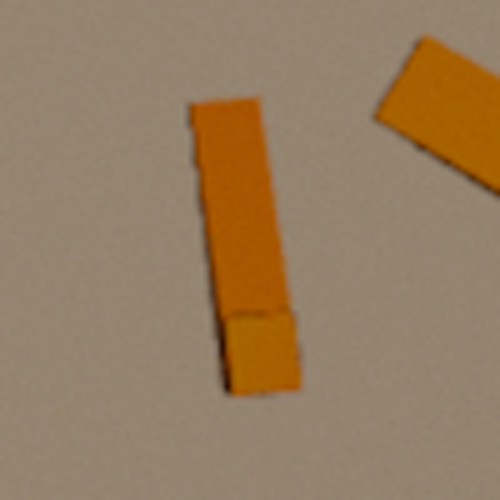

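Three wedges could be taken for the right one: (448,242) at 224 mm, (299,282) at 211 mm and (379,254) at 149 x 37 mm. The last matches the described 150 x 36 mm. The crop confirms its heel at the near end (image (382,278)) and its toe pointing away. Now I hover over the lid.

drive_tool(
  rows="-36 -12.8 6 0 0 0.103 85; -37 -9 6 0 0 0.103 85; -38 -5 6 0 0 0.103 85; -38 -1 6 0 0 0.103 85; -38 2.7 6 0 0 0.103 85; -37.7 6.6 6 0 0 0.103 85; -37 10.4 6 0 0 0.103 85; -35.5 14 6 0 0 0.103 85",
)

```text
t: 0.77
tcp_pos: [491.0, 339.0, 201.9]
eef_rot: [[-0.278, 0.961, -0.0], [0.961, 0.278, -0.0], [-0.0, -0.0, -1.0]]
ft_force: [0.3, 0.6, -0.8]
width: 85.3
```

Run:
```python
from h import *
import json
plan([490,340,200],16.5)
c=arm.calibration("wrist");print(c)
im=arm.get_image("wrist");cv2.imwrite("pics/w1.png",im[:,:,::-1])
np.savez("pics/w1.npz",**c)
```

```text
t 0.77 tcp [491.  339.  201.9] yaw 16.15 F [ 0.3  0.6 -0.8] w 85.3
total [ 1.2 -0.7  1.9] [-0.0003  0.0001 -0.0061] turn/row [-0.      0.     -0.0008]
[ 0.1 -0.1  0.2] [ 0.1 -0.1  0.2] [ 0.2 -0.1  0.2] [ 0.2 -0.1  0.2] [ 0.2 -0.1  0.2] [ 0.2 -0.1  0.2] [ 0.2 -0.1  0.2] [ 0.2 -0.1  0.2] 
{'fx': 304.5560656054556, 'fy': 304.5560656054556, 'cx': 276.9498534768035, 'cy': 206.28176679197009, 'extrinsics': array([[ 9.60584601e-01,  2.77987813e-01, -1.33765056e-06,
        -5.67054895e+02],
       [ 2.67092632e-01, -9.22935059e-01,  2.77222661e-01,
         1.59484040e+02],
       [ 7.70632865e-02, -2.66296176e-01, -9.60805702e-01,
         3.86267450e+02],
       [ 0.00000000e+00,  0.00000000e+00,  0.00000000e+00,
         1.00000000e+00]])}
```

View pics/w1.png

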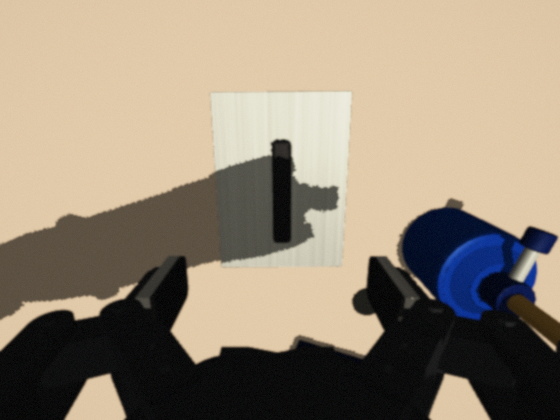

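The wrist view shows the lid plate with corners at (211,92), (351,92), (343,266) and (221,266). The handle bar spans (281,140) to (283,243), and the burner is off to the right.

Run:
```python
from h import *
c=dict(np.load("pics/w1.npz"))
im=cv2.imread("pics/w1.png");hsv=cv2.cvtColor(im,cv2.COLOR_BGR2HSV)
H,S,V=[hsv[...,i].astype(int) for i in range(3)]
E=c["extrinsics"];print("cam",(-E[:3,:3].T@E[:3,3]).round())
w=ray(c,[(211,92),(351,92),(343,266),(221,266)],11)[:,:2];print(w.round(1),w.mean(0))
e=[np.linalg.norm(w[i]-w[(i+1)%4]) for i in range(4)];print(np.round(e,1))
for a,b in((1,0),(2,3),(0,3),(1,2)):
    d=w[a]-w[b];print("ang",np.degrees(np.arctan2(d[1],d[0])).round(2))
m=np.zeros(V.shape,bool);m[130:255,260:305]=(V<40)[130:255,260:305]
print(rect(c,m,49)[:1])
k=m.astype(np.uint8);ys,xs=np.nonzero(k);print(xs.min(),xs.max(),ys.min(),ys.max())
plan([490,340,41],16.2)
```

```text
cam [472. 408. 327.]
[[403.8 413.6]
 [534.8 451.5]
 [590.1 272.8]
 [455.9 234. ]] [496.13052206 342.97126534]
[136.4 187.  139.6 187. ]
ang 16.14
ang 16.14
ang 106.21
ang 107.2
[(array([495.1, 343.4]), array([97.4, 16.6]), -73.3, array([281., 187.]), 1492.0)]
272 290 141 242
t 0.82 tcp [496.9 330.7 201.1] yaw 15.18 F [ 4.8 -6.4 -0.2] w 84.9
total [ 11.7  -4.4 160. ] [ 0.0011  0.0058 -0.0178] turn/row [ 0.0001  0.0007 -0.0022]
[ 1.5 -0.6 20. ] [ 1.4 -0.5 20. ] [ 1.4 -0.5 20. ] [ 1.4 -0.5 20. ] [ 1.4 -0.5 20. ] [ 1.4 -0.5 20. ] [ 1.4 -0.5 20. ] [ 1.4 -0.5 20. ]
```

drive_tool(
  rows="0 0 0 0 0 0 85; 0 0 0 0 0 0 85; 0 0 20 0 0 0 85; 0 0 20 0 0 0 85; 0 0 20 0 0 0 85; 0 0 0 0 0 0 85; 0 0 0 0 0 0 85; 0 0 0 0 0 0 85",
)

```text
t: 1.48
tcp_pos: [490.0, 341.8, 143.3]
eef_rot: [[-0.285, 0.959, 0.001], [0.959, 0.285, 0.001], [0.001, 0.001, -1.0]]
ft_force: [-0.1, 0.1, 0.3]
width: 85.2
```

```bash
cat > hm.py <<'E'
from h import *
def handle(z=49):
    """dark bar on the pale lid, wrist view"""
    plan([0,0,0],16.2,1);c=arm.calibration("wrist");im=arm.get_image("wrist")
    V=im.max(2)
    lid=(im.min(2)>0.80*im.max(2).astype(float))&(V>60)
    m=(V<40);m[290:]=0
    for r in rect(c,m,z)[:6]: print(r)
    return c,im
if __name__=="__main__":
    c,im=handle();cv2.imwrite("pics/w2.png",im[:,:,::-1])
E
python3 hm.py
```

```text
t 1.48 tcp [490.  341.8 143.3] yaw 16.54 F [-0.1  0.1  0.3] w 85.2
total [-188.4 -567.1  142.7] [ 0.0007 -0.0007  0.0059] turn/row [ 0.0007 -0.0007  0.0059]
[-188.4 -567.1  142.7] 
(array([495. , 344.4]), array([97.3, 17.1]), -73.0, array([282., 212.]), 2611.5)
(array([640.8, 332.3]), array([54.6, 37. ]), -18.9, array([459., 273.]), 1409.0)
(array([422.6, 272. ]), array([28.4, 26.7]), -73.5, array([175., 277.]), 607.0)
(array([587.3, 320.3]), array([27.6, 25.2]), -73.5, array([379., 277.]), 563.5)
(array([404.7, 261.4]), array([28.3,  5. ]), 66.0, array([145., 279.]), 139.5)
(array([608. , 320.8]), array([27.9,  4.8]), -29.8, array([409., 280.]), 109.0)
```

drive_tool(
  rows="0.4 2.5 10 0 0 -0.004 85; 0.4 2.5 20 0 0 0 85; 0 0 25 0 0 0 85; 0 0 25 0 0 0 85; 0 0 15 0 0 0 85; 0 0 7 0 0 0 85; 0 0 0 0 0 0 85; 0 0 0 0 0 0 85",
)

```text
t: 2.2
tcp_pos: [495.1, 343.2, 40.8]
eef_rot: [[-0.287, 0.958, 0.001], [0.958, 0.287, 0.0], [0.0, 0.001, -1.0]]
ft_force: [-0.1, 0.0, 0.3]
width: 85.1
```

drive_tool(
  rows="0 0 0 0 0 0 30; 0 0 0 0 0 0 30; 0 0 0 0 0 0 10; 0 0 0 0 0 0 10; 0 0 0 0 0 0 10; 0 0 0 0 0 0 10; 0 0 0 0 0 0 10; 0 0 0 0 0 0 10",
)

```text
t: 2.87
tcp_pos: [494.9, 343.1, 40.8]
eef_rot: [[-0.287, 0.958, 0.001], [0.958, 0.287, 0.001], [0.0, 0.001, -1.0]]
ft_force: [-0.7, -1.3, 5.8]
width: 17.2
```

drive_tool(
  rows="0 0 -8 0 0 0 10; 0 0 -18 0 0 0 10; 0 0 -28 0 0 0 10; 0 0 -30 0 0 0 10; 0 0 -30 0 0 0 10; 0 0 -28 0 0 0 10; 0 0 -18 0 0 0 10; 0 0 0 0 0 0 10",
)

```text
t: 3.53
tcp_pos: [496.3, 343.8, 204.7]
eef_rot: [[-0.287, 0.958, 0.005], [0.958, 0.287, 0.004], [0.003, 0.006, -1.0]]
ft_force: [0.8, 0.3, -3.1]
width: 17.2
```

Run:
```python
from h import *
plan([560,65,200],-3.8,12)
```

```text
t 3.53 tcp [496.3 343.8 204.7] yaw 16.65 F [ 0.8  0.3 -3.1] w 17.2
total [-285.4  -18.9    3.9] [ 0.0054 -0.0036  0.357 ] turn/row [ 0.0004 -0.0003  0.0297]
[-23.8  -1.6   0.3] [-23.8  -0.9   0.3] [-23.8  -0.2   0.3] [-23.8   0.5   0.3] [-23.8   1.3   0.4] [-23.8   2.    0.4] [-23.7   2.7   0.4] [-23.6   3.4   0.4] [-23.5   4.1   0.4] [-23.4   4.8   0.4] [-23.2   5.5   0.4] [-23.    6.2   0.4]
```

Run:
```python
from h import *
plan([400,80,330],-3.8,14)
```

```text
t 3.53 tcp [496.3 343.8 204.7] yaw 16.65 F [ 0.8  0.3 -3.1] w 17.2
total [-224.8 -167.2 -126.8] [ 0.0054 -0.0036  0.357 ] turn/row [ 0.0004 -0.0003  0.0255]
[-16.1 -11.9  -9.1] [-16.4 -11.5  -9.1] [-16.7 -11.1  -9. ] [-16.9 -10.7  -9. ] [-17.2 -10.3  -9. ] [-17.5  -9.8  -9. ] [-17.7  -9.4  -9. ] [-17.9  -8.9  -9. ] [-18.2  -8.5  -9. ] [-18.4  -8.   -9. ] [-18.6  -7.5  -9. ] [-18.8  -7.1  -9. ] [-18.9  -6.6  -9. ] [-19.1  -6.1  -9. ]
```

drive_tool(
  rows="-8 -6 -4.5 0 0 0 10; -16 -12 -9 0 0 0.025 10; -16.4 -11.5 -9 0 0 0.025 10; -16.7 -11 -9 0 0 0.025 10; -17 -10.7 -9 0 0 0.026 10; -17 -10 -9 0 0 0.026 10; -17.5 -9.8 -9 0 0 0.026 10; -17.7 -9.4 -9 0 0 0.026 10",
)

```text
t: 4.2
tcp_pos: [442.0, 199.8, 266.6]
eef_rot: [[-0.11, 0.994, -0.003], [0.994, 0.11, -0.002], [-0.002, -0.003, -1.0]]
ft_force: [1.3, -0.7, -2.0]
width: 17.2
```

drive_tool(
  rows="-18 -9 -9 0 0 0.026 10; -18 -8.5 -9 0 0 0.026 10; -18.4 -8 -9 0 0 0.026 10; -18.6 -7.5 -9 0 0 0.026 10; -18 -7 -9 0 0 0.025 10; -18 -6.6 -9 0 0 0.025 10; -9 -3 -4.5 0 0 0.025 10; 0 0 0 0 0 0.025 10",
)

```text
t: 4.87
tcp_pos: [398.0, 79.6, 326.2]
eef_rot: [[0.096, 0.995, -0.001], [0.995, -0.096, 0.0], [0.0, -0.001, -1.0]]
ft_force: [-0.1, 0.5, -2.4]
width: 17.3
```

drive_tool(
  rows="0 0 0 0 0 0.024 10; 0 0 0 0 0 0 10; 0 0 0 0 0 0 10; 0 0 0 0 0 0 10; 0 0 0 0 0 0 10; 0 0 0 0 0 0 10; 0 0 0 0 0 0 10; 0 0 0 0 0 0 10",
)

```text
t: 5.53
tcp_pos: [399.0, 81.9, 326.3]
eef_rot: [[0.116, 0.993, -0.0], [0.993, -0.116, -0.0], [-0.0, -0.0, -1.0]]
ft_force: [0.5, 0.0, -1.9]
width: 16.7
```

Run:
```python
from h import *
plan([400,80,330],-3.8,14)
c=arm.calibration("wrist");im=arm.get_image("wrist");cv2.imwrite("pics/w3.png",im[:,:,::-1]);np.savez("pics/w3.npz",**c)
t=arm.get_image("top");cv2.imwrite("pics/t3.png",t[:,:,::-1])
```

```text
t 5.53 tcp [399.   81.9 326.3] yaw -6.64 F [ 0.5  0.  -1.9] w 16.7
total [-1.8  1.2 -3.7] [-0.      0.0001 -0.0495] turn/row [-0.      0.     -0.0035]
[-0.1  0.1 -0.3] [-0.1  0.1 -0.3] [-0.1  0.1 -0.3] [-0.1  0.1 -0.3] [-0.1  0.1 -0.3] [-0.1  0.1 -0.3] [-0.1  0.1 -0.3] [-0.1  0.1 -0.3] [-0.1  0.1 -0.3] [-0.1  0.1 -0.3] [-0.1  0.1 -0.3] [-0.1  0.1 -0.3] [-0.1  0.1 -0.3] [-0.1  0.1 -0.3]
```

View pics/w3.png

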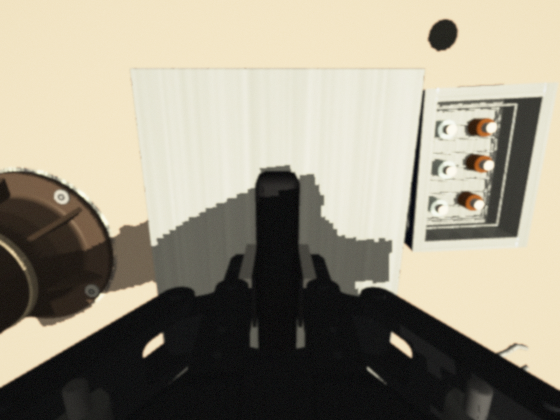

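The wrist view shows the held lid's plate left of centre and the bath's rim with corners near (428,90), (553,84), (527,246) and (413,250). I refine these from the mask.

Run:
```python
from h import *
def report(tag,w):
    w=w[:,:2];ctr=w.mean(0);e=[np.linalg.norm(w[i]-w[(i+1)%4]) for i in range(4)]
    a=[np.degrees(np.arctan2(*(w[(i+1)%4]-w[i])[::-1])) for i in range(4)]
    print(tag,"ctr",ctr.round(1),"edges",np.round(e,1),"ang",np.round(a,1))
def quad(mask,box):
    m=np.zeros_like(mask,np.uint8);x0,y0,x1,y1=box;m[y0:y1,x0:x1]=mask[y0:y1,x0:x1]
    k=max(cv2.findContours(m,cv2.RETR_EXTERNAL,cv2.CHAIN_APPROX_NONE)[0],key=cv2.contourArea)
    h=cv2.convexHull(k)
    q=cv2.approxPolyN(h,4,ensure_convex=True)[0].astype(float) if hasattr(cv2,"approxPolyN") else None
    # refine: line fit of contour points near each side
    P=k[:,0].astype(float);L=[]
    for i in range(4):
        a,b=q[i],q[(i+1)%4];d=(b-a)/np.linalg.norm(b-a);n=np.array([-d[1],d[0]])
        s=(P-a)@d;r=np.abs((P-a)@n);sel=P[(r<4)&(s>6)&(s<np.linalg.norm(b-a)-6)]
        vx,vy,x,y=cv2.fitLine(sel.astype(np.float32),cv2.DIST_HUBER,0,.01,.01).ravel();L.append(np.cross([x,y,1],[x+vx,y+vy,1]))
    c=[np.cross(L[i-1],L[i]) for i in range(4)]
    return np.array([p[:2]/p[2] for p in c])
for f,cal,box in(("w3",dict(np.load("pics/w3.npz")),(426,60,560,270)),("top0",arm.calibration("top"),(170,130,280,215))):
    im=cv2.imread(f"pics/{f}.png");hsv=cv2.cvtColor(im,cv2.COLOR_BGR2HSV);S,V=hsv[...,1].astype(int),hsv[...,2].astype(int)
    m=(S<40)&(V>90)
    if f=="w3": print(hsv[90:260:40,[415,422,432,540]].tolist(),hsv[120,555])
    q=quad(m,box);print(q.round(1));report(f,ray(cal,q,100))
im=cv2.imread("pics/w3.png");cv2.imwrite("pics/crop3.png",cv2.resize(im[70:265,395:560],None,fx=3,fy=3,interpolation=cv2.INTER_CUBIC))
# top view of the held lid at the known TCP
t=cv2.imread("pics/t3.png");hsv=cv2.cvtColor(t,cv2.COLOR_BGR2HSV);m=(hsv[...,1]<40)&(hsv[...,2]>90)
for r in rect(arm.calibration("top"),m,326.3-30)[:3]:print(r)
```

```text
[[[26, 16, 236], [23, 31, 195], [30, 17, 234], [27, 20, 231]], [[26, 16, 236], [26, 27, 195], [28, 14, 237], [25, 21, 232]], [[111, 94, 19], [26, 16, 235], [33, 26, 117], [25, 25, 235]], [[23, 29, 157], [26, 19, 232], [38, 12, 238], [21, 47, 243]], [[27, 22, 232], [26, 22, 233], [25, 24, 235], [21, 47, 242]]] [ 21  47 242]
[[526.5 247.1]
 [426.  251.6]
 [426.   88.5]
 [558.4  81.5]]
w3 ctr [639.9  64. ] edges [124.9 193.3 141.4 192.7] ang [176.1  91.1  -3.8 -93.8]
[[264.3 147.6]
 [261.  204.7]
 [182.2 200.7]
 [186.5 143.9]]
top0 ctr [629.5  64.5] edges [139.8 190.  139.4 189.7] ang [176.   86.1  -4.2 -93.8]
(array([891.7, -72.9]), array([1178.4,  148.4]), 88.9, array([280.,  35.]), 34632.0)
(array([596.7,  44.4]), array([162.8, 120.4]), 86.2, array([223., 174.]), 4497.0)
(array([426.9,   8.6]), array([147.7,  75. ]), 35.7, array([236., 259.]), 831.5)
```

View pics/crop3.png

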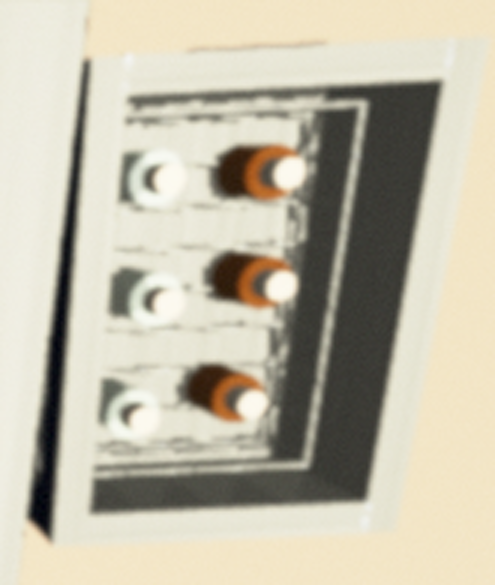

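The crop shows the rim's outer corners at (425,89), (558,83), (525,247) and (412,252). The opening's inner top edges run (442,80) to (367,500) in the crop at the rear, with the front inner edge at about crop x 128 to 92.

Run:
```python
from h import *
c=dict(np.load("pics/w3.npz"))
for n,q in(("outer",[(90,58),(490,38),(392,530),(52,545)]),("open",[(130,98),(442,80),(367,500),(92,513)])):
    w=ray(c,np.array(q)/3+[395,70],100)[:,:2];print(n,w.round(1).tolist(),w.mean(0).round(1),[np.linalg.norm(w[i]-w[i-1]).round(1) for i in range(4)],[np.degrees(np.arctan2(*(w[i]-w[i-1])[::-1])).round(1) for i in range(4)])
# lid in hand, wrist view: upper corners of plate
w=ray(c,[(131,69),(425,69)],326.3-30)[:,:2];print(w,w.mean(0),np.linalg.norm(w[1]-w[0]))
s=arm.state();R=s["eef_rot"]
for p in w: print("tool frame",(R.T@(np.r_[p,296.3]-s["tcp_pos"])).round(1))
```

```text
outer [[570.6, 164.4], [712.9, 154.5], [698.8, -35.9], [558.2, -26.3]] [635.1  64.2] [np.float64(191.1), np.float64(142.6), np.float64(191.0), np.float64(140.9)] [np.float64(86.3), np.float64(-4.0), np.float64(-94.2), np.float64(176.1)]
open [[585.3, 148.9], [697.5, 142.0], [687.1, -21.1], [574.6, -13.7]] [636.1  64. ] [np.float64(163.0), np.float64(112.4), np.float64(163.4), np.float64(112.7)] [np.float64(86.2), np.float64(-3.5), np.float64(-93.7), np.float64(176.3)]
[[342.70259963 182.89701678]
 [479.57940928 166.9382419 ]] [411.14100445 174.91762934] 137.80400398138687
tool frame [ 93.9 -67.6  30. ]
tool frame [93.8 70.2 30. ]
```

Run:
```python
from h import *
plan([634,64.3,170],-4.0,14)
```

```text
t 5.63 tcp [399.   81.9 326.3] yaw -6.65 F [-0.4  0.4 -2.1] w 17.0
total [  9.8 235.5 156.3] [ 0.     -0.     -0.0462] turn/row [ 0.     -0.     -0.0033]
[ 0.7 16.8 11.2] [ 0.6 16.8 11.2] [ 0.6 16.8 11.2] [ 0.5 16.8 11.2] [ 0.5 16.8 11.2] [ 0.4 16.8 11.2] [ 0.4 16.8 11.2] [ 0.3 16.8 11.2] [ 0.3 16.8 11.2] [ 0.2 16.8 11.2] [ 0.1 16.8 11.2] [ 0.1 16.8 11.2] [ 0.  16.8 11.2] [-0.  16.8 11.2]
```

drive_tool(
  rows="0.7 8 5 0 0 -0.006 10; 0.7 17 11 0 0 -0.006 10; 0.7 20 13 0 0 -0.006 10; 0.6 20 13 0 0 -0.006 10; 0.5 20 13 0 0 -0.006 10; 0.5 20 13 0 0 -0.006 10; 0.4 20 13 0 0 -0.006 10; 0.4 20 13 0 0 -0.004 10",
)

```text
t: 6.3
tcp_pos: [545.3, 72.5, 230.9]
eef_rot: [[0.069, 0.998, 0.0], [0.998, -0.069, -0.001], [-0.001, 0.0, -1.0]]
ft_force: [0.5, 1.5, -2.3]
width: 17.0
```

drive_tool(
  rows="0.3 20 13 0 0 0 10; 0.3 20 13 0 0 0 10; 0.2 20 13 0 0 0 10; 0.2 17 13 0 0 0 10; 0 9 7 0 0 0 10; 0 4 3 0 0 0 10; 0 0 0 0 0 0 10; 0 0 0 0 0 0 10",
)

```text
t: 6.97
tcp_pos: [633.3, 67.4, 170.4]
eef_rot: [[0.07, 0.998, -0.0], [0.998, -0.07, -0.0], [-0.0, -0.0, -1.0]]
ft_force: [0.0, -0.6, -2.2]
width: 17.0
```

Run:
```python
from h import *
plan([634,64.3,145],-4.0,3)
for n in("top",):
    t=arm.get_image(n);cv2.imwrite("pics/t4.png",t[:,:,::-1]);hsv=cv2.cvtColor(t,cv2.COLOR_RGB2HSV);m=(hsv[...,1]<40)&(hsv[...,2]>90);m[:80]=0;m[300:]=0
    for r in rect(arm.calibration("top"),m,arm.state()["tcp_pos"][2]-30)[:3]:print(r)
```

```text
t 6.97 tcp [633.3  67.4 170.4] yaw -4.02 F [ 0.  -0.6 -2.2] w 17.0
total [-3.   0.9 25.4] [-0.0003  0.0001 -0.0003] turn/row [-0.0001  0.     -0.0001]
[-1.   0.3  8.5] [-1.   0.3  8.5] [-1.   0.3  8.5] 
(array([622.4,   8. ]), array([146.6,  84.9]), -1.0, array([253., 170.]), 916.5)
(array([ 630.3, -296.8]), array([88.1, 33.5]), 3.8, array([376., 169.]), 341.5)
(array([ 725.9, -290.6]), array([82.8, 54.9]), 26.7, array([370., 131.]), 115.5)
```

drive_tool(
  rows="-1 0.2 6 0 0 0 10; -1 0.2 8 0 0 0 10; -1 0.2 7 0 0 0 10; 0 0 4 0 0 0 10; 0 0 2 0 0 0 10; 0 0 0 0 0 0 10; 0 0 0 0 0 0 10; 0 0 0 0 0 0 10",
)

```text
t: 7.68
tcp_pos: [634.2, 64.6, 143.5]
eef_rot: [[0.07, 0.998, 0.0], [0.998, -0.07, 0.0], [0.0, 0.0, -1.0]]
ft_force: [-0.7, -0.6, -2.0]
width: 17.0
```

Run:
```python
from h import *
plan([634,64.3,133],-4.0,3)
t=arm.get_image("scene");cv2.imwrite("pics/s5.png",t[:,:,::-1]);cv2.imwrite("pics/s5c.png",cv2.resize(t[150:260,260:400,::-1],None,fx=5,fy=5,interpolation=cv2.INTER_CUBIC))
```

```text
t 7.68 tcp [634.2  64.6 143.5] yaw -4.01 F [-0.7 -0.6 -2. ] w 17.0
total [-0.3 -0.2 10.5] [ 0.0004 -0.0002 -0.0002] turn/row [ 0.0001 -0.0001 -0.0001]
[-0.1 -0.1  3.5] [-0.1 -0.1  3.5] [-0.1 -0.1  3.5]
```

View pics/s5c.png

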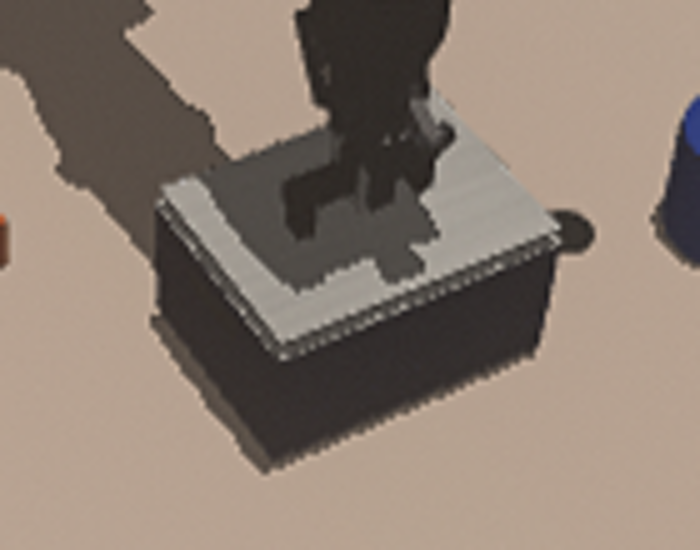

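The scene crop shows the lid parallel to the bath and over the rim, its near corner at crop (280,355) directly above the rim corner. Lower gently.

drive_tool(
  rows="0 0 2 0 0 0 10; 0 0 2 0 0 0 10; 0 0 2 0 0 0 10; 0 0 1 0 0 0 10; 0 0 1 0 0 0 10; 0 0 0 0 0 0 10; 0 0 0 0 0 0 10; 0 0 0 0 0 0 10",
)

```text
t: 8.4
tcp_pos: [634.1, 64.5, 135.4]
eef_rot: [[0.07, 0.998, 0.0], [0.998, -0.07, 0.0], [0.0, 0.0, -1.0]]
ft_force: [0.2, -0.2, -2.2]
width: 17.3
```

drive_tool(
  rows="0 0 0.7 0 0 0 10; 0 0 0.7 0 0 0 10; 0 0 0.7 0 0 0 10; 0 0 0.4 0 0 0 10; 0 0 0 0 0 0 10; 0 0 0 0 0 0 10; 0 0 0 0 0 0 10; 0 0 0 0 0 0 10",
)

```text
t: 9.07
tcp_pos: [634.0, 64.5, 132.9]
eef_rot: [[0.07, 0.998, 0.0], [0.998, -0.07, 0.0], [0.0, 0.0, -1.0]]
ft_force: [-1.0, -0.4, -0.4]
width: 16.8
```

drive_tool(
  rows="0 0 0 0 0 0 40; 0 0 0 0 0 0 60; 0 0 0 0 0 0 60; 0 0 0 0 0 0 60; 0 0 0 0 0 0 60; 0 0 -5 0 0 0 60; 0 0 -15 0 0 0 60; 0 0 -25 0 0 0 60",
)

```text
t: 9.73
tcp_pos: [632.5, 64.5, 176.4]
eef_rot: [[0.07, 0.998, -0.004], [0.998, -0.07, -0.001], [-0.001, -0.004, -1.0]]
ft_force: [0.0, 0.2, -0.1]
width: 60.0
```

drive_tool(
  rows="0 0 -30 0 0 0 60; 0 0 -30 0 0 0 60; 0 0 -30 0 0 0 60; 0 0 -20 0 0 0 60; 0 0 -10 0 0 0 60; 0 0 0 0 0 0 60; 0 0 0 0 0 0 60; 0 0 0 0 0 0 60",
)

```text
t: 10.4
tcp_pos: [633.2, 64.6, 296.1]
eef_rot: [[0.07, 0.998, -0.003], [0.998, -0.07, -0.0], [-0.001, -0.003, -1.0]]
ft_force: [0.3, -0.1, -0.2]
width: 59.9
```

Run:
```python
from h import *
# wedge heel estimate from top rect (z10 centre) with the +4.3 x bias, centre to heel 55 mm back
a=np.radians(7.2);ctr=np.array([432.8+4.3,-319.6]);h=ctr-55*np.array([np.cos(a),np.sin(a)]);print("heel",h)
plan([h[0],h[1],230],7.2-90,26);plan([h[0],h[1],230],7.2+90,26)
print(arm.state()["qpos"].round(1))
c=arm.calibration("wrist");im=arm.get_image("wrist");cv2.imwrite("pics/w6.png",im[:,:,::-1]);np.savez("pics/w6.npz",**c)
```

```text
heel [ 382.53369143 -326.49332785]
t 10.4 tcp [633.2  64.6 296.1] yaw -4.01 F [ 0.3 -0.1 -0.2] w 59.9
total [-407.6 -222.6   66.8] [-0.0018  0.0022  1.3752] turn/row [-0.0001  0.0001  0.0529]
[-15.7  -8.6   2.6] [-16.1  -7.7   2.6] [-16.5  -6.9   2.6] [-16.8  -6.    2.6] [-17.1  -5.1   2.6] [-17.4  -4.2   2.6] [-17.6  -3.2   2.6] [-17.7  -2.3   2.6] [-17.8  -1.4   2.6] [-17.9  -0.4   2.6] [-17.9   0.5   2.6] [-17.8   1.5   2.6] [-17.7   2.4   2.6] [-17.6   3.3   2.5] [-17.4   4.3   2.5] [-17.1   5.2   2.5] [-16.8   6.1   2.5] [-16.5   6.9   2.5] [-16.1   7.8   2.5] [-15.6   8.6   2.5] [-15.2   9.5   2.5] [-14.6  10.2   2.5] [-14.1  11.    2.5] [-13.5  11.7   2.5] [-12.8  12.4   2.5] [-12.2  13.1   2.5] 
t 10.4 tcp [633.2  64.6 296.1] yaw -4.01 F [ 0.3 -0.1 -0.2] w 59.9
total [-407.6 -222.6   66.8] [-0.0023 -0.0019 -1.7664] turn/row [-0.0001 -0.0001 -0.0679]
[-15.7  -8.6   2.6] [-15.1  -9.6   2.6] [-14.4 -10.6   2.6] [-13.6 -11.6   2.6] [-12.8 -12.5   2.6] [-11.9 -13.3   2.6] [-11.  -14.1   2.6] [-10.  -14.8   2.6] [ -9.  -15.4   2.6] [ -7.9 -16.    2.6] [ -6.8 -16.5   2.6] [ -5.7 -16.9   2.6] [ -4.5 -17.3   2.6] [ -3.3 -17.6   2.6] [ -2.1 -17.7   2.6] [ -0.9 -17.8   2.6] [  0.3 -17.9   2.6] [  1.5 -17.8   2.6] [  2.7 -17.7   2.6] [  3.9 -17.4   2.6] [  5.1 -17.1   2.6] [  6.2 -16.7   2.6] [  7.3 -16.3   2.5] [  8.4 -15.7   2.5] [  9.5 -15.1   2.5] [ 10.5 -14.5   2.5] 
[-29.5  25.6  28.7  86.1 -12.6  71.7  -3.2]
```

View pics/w6.png

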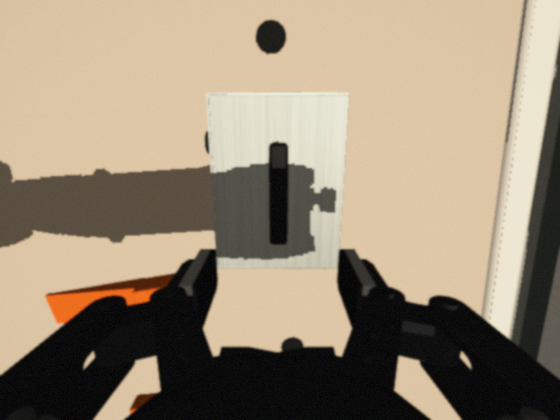

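The wrist view shows the lid flat and parallel on the bath, with corners (207,93), (349,93), (340,267) and (216,268). It is released. Next I go to the wedge, with the camera kept on the robot side.

drive_tool(
  rows="-8 -4 1 0 0 -0.03 70; -16.7 -9.4 2 0 0 -0.074 70; -16 -10.5 2 0 0 -0.074 70; -15.2 -11.6 2 0 0 -0.074 70; -14.3 -12.7 2 0 0 -0.074 70; -13.4 -13.7 2 0 0 -0.074 70; -12.4 -14.7 2 0 0 -0.074 70; -11.3 -15.5 2 0 0 -0.074 70",
)

```text
t: 11.12
tcp_pos: [558.8, -58.6, 281.3]
eef_rot: [[-0.463, 0.886, -0.002], [0.886, 0.463, -0.0], [0.001, -0.002, -1.0]]
ft_force: [-0.0, -1.0, -0.4]
width: 70.2
```

Run:
```python
from h import *
plan([382.5,-326.5,230],97.2,15)
print(arm.state()["qpos"].round(1))
```

```text
t 11.12 tcp [558.8 -58.6 281.3] yaw 27.6 F [-0.  -1.  -0.4] w 70.2
total [-155.8 -280.3   51.7] [-0.0013 -0.0022 -1.2148] turn/row [-0.0001 -0.0001 -0.081 ]
[-10.4 -18.7   3.4] [ -8.8 -19.5   3.4] [ -7.2 -20.1   3.4] [ -5.6 -20.6   3.4] [ -3.9 -21.    3.4] [ -2.2 -21.3   3.4] [ -0.5 -21.4   3.4] [  1.3 -21.3   3.4] [  3.  -21.2   3.4] [  4.7 -20.9   3.4] [  6.4 -20.4   3.4] [  8.  -19.8   3.4] [  9.6 -19.1   3.4] [ 11.1 -18.3   3.4] [ 12.5 -17.3   3.4] 
[-17.2  18.1  23.6  97.9  -7.8  65.8  36.2]
```

drive_tool(
  rows="-10.4 -18.7 3 0 0 -0.081 70; -8.8 -19.5 3 0 0 -0.081 70; -7.2 -20.1 3 0 0 -0.081 70; -5.6 -20.6 3 0 0 -0.081 70; -3.9 -21 3 0 0 -0.081 70; -2.2 -21.3 3 0 0 -0.081 70; -0.5 -21.4 3 0 0 -0.081 70; 1.3 -21.3 3 0 0 -0.081 70",
)

```text
t: 11.78
tcp_pos: [464.2, -201.0, 257.4]
eef_rot: [[-0.904, 0.427, -0.002], [0.427, 0.904, 0.001], [0.002, -0.0, -1.0]]
ft_force: [2.2, 0.2, 1.5]
width: 70.2
```

drive_tool(
  rows="3 -21.2 3 0 0 -0.081 70; 4.7 -20.9 3 0 0 -0.081 70; 6.4 -20.4 3 0 0 -0.081 70; 8 -19.8 3 0 0 -0.081 70; 9.6 -19.1 3 0 0 -0.081 70; 11.1 -18.3 3 0 0 -0.081 70; 10 -14 3 0 0 -0.08 70; 2 -3 0 0 0 0 70",
)

```text
t: 12.45
tcp_pos: [380.6, -327.1, 236.2]
eef_rot: [[-0.993, -0.121, -0.003], [-0.121, 0.993, 0.0], [0.003, 0.001, -1.0]]
ft_force: [-0.7, 0.1, -0.4]
width: 70.4
```

drive_tool(
  rows="0 0 0 0 0 0 70; 0 0 0 0 0 0 70; 0 0 0 0 0 0 70; 0 0 0 0 0 0 70; 0 0 0 0 0 0 70; 0 0 0 0 0 0 70; 0 0 0 0 0 0 70; 0 0 0 0 0 0 70",
)

```text
t: 13.12
tcp_pos: [383.7, -324.9, 237.8]
eef_rot: [[-0.993, -0.121, 0.0], [-0.121, 0.993, 0.0], [-0.0, 0.0, -1.0]]
ft_force: [-0.6, 0.4, 0.4]
width: 70.0
```

Run:
```python
from h import *
plan([382.5,-326.5,100],97.2,8)
c=arm.calibration("wrist");im=arm.get_image("wrist");cv2.imwrite("pics/w7.png",im[:,:,::-1]);np.savez("pics/w7.npz",**c)
hsv=cv2.cvtColor(im,cv2.COLOR_RGB2HSV);H,S,V=[hsv[...,i].astype(int) for i in range(3)]
for z in (0,30): print(z,[r for r in rect(c,(H>5)&(H<24)&(S>170)&(V>60),z)][:3])
```

```text
t 13.12 tcp [ 383.7 -324.9  237.8] yaw 96.95 F [-0.6  0.4  0.4] w 70.0
total [  1.5  -1.5 137.8] [ 0.      0.0002 -0.0043] turn/row [ 0.      0.     -0.0005]
[ 0.2 -0.2 17.2] [ 0.2 -0.2 17.2] [ 0.2 -0.2 17.2] [ 0.2 -0.2 17.2] [ 0.2 -0.2 17.2] [ 0.2 -0.2 17.2] [ 0.2 -0.2 17.2] [ 0.2 -0.2 17.2] 
0 [(array([379.4, -98.4]), array([235.8,  77.8]), 7.4, array([458., 187.]), 9611.5), (array([ 464.6, -521.4]), array([205.8,  78.2]), 57.3, array([109., 216.]), 7839.5), (array([ 439. , -320.2]), array([150.6,  37.9]), 4.2, array([275., 218.]), 3154.5)]
30 [(array([ 374.1, -117.7]), array([216.3,  71.4]), 7.4, array([458., 187.]), 9611.5), (array([ 452.2, -505.7]), array([188.8,  71.7]), 57.3, array([109., 216.]), 7839.5), (array([ 428.8, -321.2]), array([138.2,  34.8]), 4.2, array([275., 218.]), 3154.5)]
```

View pics/w7.png

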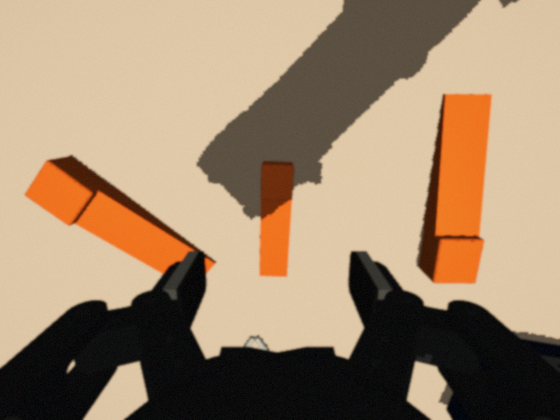

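The wrist view shows the small wedge with its heel at the top, corners (261,162) and (293,162), and its toe at (260,275) and (287,275). The two larger wedges flank it.

Run:
```python
from h import *
c=dict(np.load("pics/w7.npz"))
h=ray(c,[(261.5,161.5),(293,162)],30)[:,:2];t=ray(c,[(260,275.5),(287.5,275.5)],4)[:,:2]
print(h.round(1),t.round(1),np.linalg.norm(h[1]-h[0]),np.linalg.norm(t[1]-t[0]))
d=t.mean(0)-h.mean(0);u=d/np.linalg.norm(d);yaw=np.degrees(np.arctan2(u[1],u[0]));hp=h.mean(0)+20*u
print("len",np.linalg.norm(d),"yaw",yaw,"edge yaws",[np.degrees(np.arctan2(v[1],v[0])) for v in (h[0]-h[1],t[0]-t[1])],"heel",hp)
plan([hp[0],hp[1],22],90+6.8,8)
```

```text
[[ 361.8 -343.6]
 [ 358.1 -309.4]] [[ 514.2 -330.5]
 [ 509.8 -294.7]] 34.38837906285734 36.0939737235557
len 152.71253390735419 yaw 5.234127999326569 edge yaws [np.float64(-83.9669435051783), np.float64(-83.04968406778163)] heel [ 379.8671019  -324.69779785]
t 13.17 tcp [ 383.7 -325.   237.8] yaw 96.95 F [-0.2 -0.4  0.5] w 70.0
total [  3.8   0.7 215.8] [-0.      0.0001  0.0025] turn/row [-0.      0.      0.0003]
[ 0.5  0.1 27. ] [ 0.5  0.1 27. ] [ 0.5  0.1 27. ] [ 0.5  0.1 27. ] [ 0.5  0.1 27. ] [ 0.5  0.1 27. ] [ 0.5  0.1 27. ] [ 0.5  0.1 27. ]
```

drive_tool(
  rows="1 0 12 0 0 0.006 70; 1 0 25 0 0 0 70; 0.6 0 32 0 0 0 70; 0 0 35 0 0 0 70; 0 0 35 0 0 0 70; 0 0 30 0 0 0 70; 0 0 15 0 0 0 70; 0 0 0 0 0 0 70",
)

```text
t: 13.83
tcp_pos: [379.2, -324.1, 50.8]
eef_rot: [[-0.993, -0.115, -0.005], [-0.115, 0.993, 0.003], [0.004, 0.004, -1.0]]
ft_force: [-0.8, 1.1, 0.5]
width: 70.0
```

drive_tool(
  rows="0 0 10 0 0 0 70; 0 0 10 0 0 0 70; 0 0 8 0 0 0 70; 0 0 4 0 0 0 70; 0 0 0 0 0 0 70; 0 0 0 0 0 0 70; 0 0 0 0 0 0 70; 0 0 0 0 0 0 70",
)

```text
t: 14.5
tcp_pos: [381.2, -325.6, 22.3]
eef_rot: [[-0.993, -0.115, 0.001], [-0.115, 0.993, -0.0], [-0.001, -0.0, -1.0]]
ft_force: [1.1, 0.5, 0.1]
width: 69.9
```

drive_tool(
  rows="0 0 0 0 0 0 50; 0 0 0 0 0 0 40; 0 0 0 0 0 0 25; 0 0 0 0 0 0 25; 0 0 0 0 0 0 25; 0 0 0 0 0 0 25; 0 0 0 0 0 0 25; 0 0 0 0 0 0 25",
)

```text
t: 15.17
tcp_pos: [381.2, -325.6, 22.3]
eef_rot: [[-0.993, -0.115, 0.001], [-0.115, 0.993, -0.0], [-0.001, -0.0, -1.0]]
ft_force: [-0.9, 0.3, 6.2]
width: 35.2
```

Run:
```python
from h import *
plan([381,-325,120],96,8)
c=arm.calibration("wrist");im=arm.get_image("wrist");cv2.imwrite("pics/w8.png",im[:,:,::-1]);np.savez("pics/w8.npz",**c)
im=arm.get_image("top");cv2.imwrite("pics/t8.png",im[:,:,::-1]);hsv=cv2.cvtColor(im,cv2.COLOR_RGB2HSV);H,S,V=[hsv[...,i].astype(int) for i in range(3)]
print([r for r in rect(arm.calibration("top"),(H>5)&(H<24)&(S>180)&(V>60),8)])
```

```text
t 15.17 tcp [ 381.2 -325.6   22.3] yaw 96.58 F [-0.9  0.3  6.2] w 35.2
total [  0.1   0.6 -97.7] [-0.0004  0.0007  0.0102] turn/row [-0.0001  0.0001  0.0013]
[  0.    0.1 -12.2] [  0.    0.1 -12.2] [  0.    0.1 -12.2] [  0.    0.1 -12.2] [  0.    0.1 -12.2] [  0.    0.1 -12.2] [  0.    0.1 -12.2] [  0.    0.1 -12.2] 
[(array([ 459.7, -497.2]), array([222.8,  56.6]), 57.2, array([448., 243.]), 1714.0), (array([ 366.2, -115.1]), array([211.8,  50.7]), 6.5, array([299., 282.]), 1558.5), (array([ 449.7, -318.2]), array([114.4,  37. ]), 5.2, array([377., 246.]), 521.5)]
```

drive_tool(
  rows="0 0 -5 0 0 0 25; 0 0 -12 0 0 0 25; 0 0 -18 0 0 0 25; 0 0 -20 0 0 0 25; 0 0 -20 0 0 0 25; 0 0 -18 0 0 0 25; 0 0 -10 0 0 0 25; 0 0 0 0 0 0 25",
)

```text
t: 15.93
tcp_pos: [381.9, -326.0, 126.8]
eef_rot: [[-0.993, -0.115, 0.003], [-0.115, 0.993, -0.002], [-0.003, -0.002, -1.0]]
ft_force: [0.5, -0.6, -0.4]
width: 35.1
```

Run:
```python
from h import *
plan([409.6,80.1,125],86,24)
```

```text
t 15.93 tcp [ 381.9 -326.   126.8] yaw 96.6 F [ 0.5 -0.6 -0.4] w 35.1
total [-74.2 400.3   1.1] [-0.0018  0.003   0.185 ] turn/row [-0.0001  0.0001  0.0077]
[-3.1 16.7  0. ] [-3.  16.7  0. ] [-2.8 16.7  0. ] [-2.7 16.7  0.1] [-2.6 16.8  0.1] [-2.4 16.8  0.1] [-2.3 16.8  0.1] [-2.2 16.8  0.1] [-2.1 16.8  0.1] [-1.9 16.9  0.1] [-1.8 16.9  0.1] [-1.7 16.9  0.1] [-1.5 16.9  0.1] [-1.4 16.9  0.1] [-1.3 16.9  0.1] [-1.1 16.9  0.1] [-1.  16.9  0.1] [-0.9 16.9  0.1] [-0.8 16.9  0.1] [-0.6 17.   0.1] [-0.5 17.   0.1] [-0.4 17.   0.1] [-0.2 17.   0.1] [-0.1 17.   0.1]
```

drive_tool(
  rows="-1 6 0 0 0 0.003 25; -3 13 0 0 0 0.008 25; -3 18 0 0 0 0.008 25; -3 20 0 0 0 0.009 25; -3 20 0 0 0 0.009 25; -2.8 20 0 0 0 0.009 25; -2.8 20 0 0 0 0.009 25; -2.6 20 0 0 0 0.009 25",
)

```text
t: 16.6
tcp_pos: [389.2, -185.2, 123.5]
eef_rot: [[-0.999, -0.051, -0.002], [-0.051, 0.999, 0.001], [0.002, 0.001, -1.0]]
ft_force: [-0.3, 0.4, -1.5]
width: 35.5
```

drive_tool(
  rows="-2.5 20 0 0 0 0.009 25; -2.4 20 0 0 0 0.009 25; -2.2 20 0 0 0 0.009 25; -2 20 0 0 0 0.009 25; -1.9 20 0 0 0 0.009 25; -1.8 20 0 0 0 0.009 25; -1.7 20 0 0 0 0.009 25; -1.6 20 0 0 0 0.009 25",
)

```text
t: 17.27
tcp_pos: [402.0, -25.4, 123.6]
eef_rot: [[-1.0, 0.021, -0.002], [0.021, 1.0, -0.0], [0.002, -0.0, -1.0]]
ft_force: [0.5, -0.0, -1.3]
width: 34.9
```

Run:
```python
from h import *
plan([409.6,80.1,125],86,8)
```

```text
t 17.27 tcp [402.  -25.4 123.6] yaw 88.79 F [ 0.5 -0.  -1.3] w 34.9
total [ -5.4 105.6  -1.4] [-0.0003 -0.0024  0.0486] turn/row [-0.     -0.0003  0.0061]
[-0.7 13.2 -0.2] [-0.6 13.2 -0.2] [-0.5 13.2 -0.2] [-0.4 13.2 -0.2] [-0.4 13.2 -0.2] [-0.3 13.2 -0.2] [-0.2 13.2 -0.2] [-0.1 13.2 -0.2]
```

drive_tool(
  rows="-1 19 0 0 0 0.009 25; -1 18 0 0 0 0.009 25; -0.8 16 0 0 0 0.008 25; -0.6 14 0 0 0 0.008 25; -0.4 11 0 0 0 0.006 25; -0.2 8 0 0 0 0.004 25; 0 5 0 0 0 0 25; 0 2 0 0 0 0 25",
)

```text
t: 17.93
tcp_pos: [410.4, 66.6, 124.2]
eef_rot: [[-0.998, 0.064, -0.001], [0.064, 0.998, -0.0], [0.001, -0.0, -1.0]]
ft_force: [0.3, -1.3, -1.1]
width: 35.2
```

drive_tool(
  rows="0 0 0 0 0 0 25; 0 0 0 0 0 0 25; 0 0 0 0 0 0 25; 0 0 0 0 0 0 25; 0 0 0 0 0 0 25; 0 0 0 0 0 0 25; 0 0 0 0 0 0 25; 0 0 0 0 0 0 25",
)

```text
t: 18.6
tcp_pos: [411.0, 66.0, 124.8]
eef_rot: [[-0.998, 0.065, 0.0], [0.065, 0.998, 0.0], [-0.0, 0.0, -1.0]]
ft_force: [-0.6, 0.5, -0.2]
width: 35.2
```

Run:
```python
from h import *
plan([409.6,80.1,40],86,8)
c=arm.calibration("wrist");im=arm.get_image("wrist");cv2.imwrite("pics/w9.png",im[:,:,::-1]);np.savez("pics/w9.npz",**c)
t=arm.get_image("top");cv2.imwrite("pics/t9.png",t[:,:,::-1])
cv2.imwrite("pics/v9.png",np.hstack([im[:,:,::-1][:420,:],cv2.resize(t[130:270,160:240,::-1],(240,420),interpolation=cv2.INTER_CUBIC)]))
```

```text
t 18.6 tcp [411.   66.  124.8] yaw 86.27 F [-0.6  0.5 -0.2] w 35.2
total [ 2.3 14.  84.8] [0.     0.0001 0.0048] turn/row [0.     0.     0.0006]
[ 0.3  1.8 10.6] [ 0.3  1.8 10.6] [ 0.3  1.8 10.6] [ 0.3  1.8 10.6] [ 0.3  1.8 10.6] [ 0.3  1.8 10.6] [ 0.3  1.8 10.6] [ 0.3  1.8 10.6]
```

View pics/v9.png

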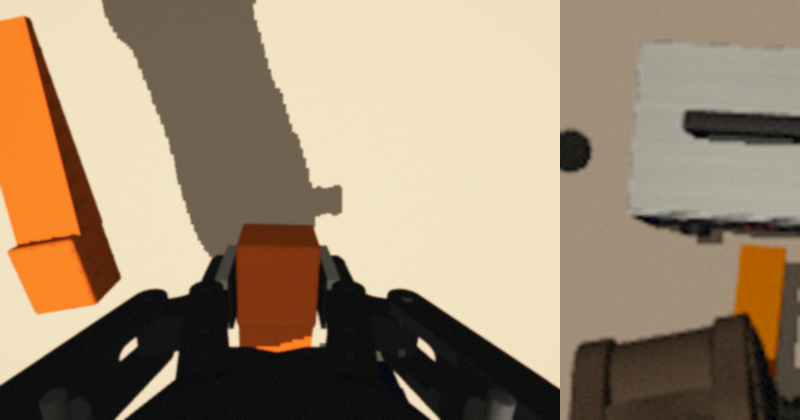

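The view shows the wedge square in the jaws, heel toward the robot, with the toe still clear of the bath's front. I lower it to the deck.

drive_tool(
  rows="0.3 2 8 0 0 0.002 25; 0.3 3 14 0 0 0.003 25; 0.3 3 18 0 0 0 25; 0.3 3 18 0 0 0 25; 0.3 2 15 0 0 0 25; 0.3 1 10 0 0 0 25; 0.3 0 5 0 0 0 25; 0 0 0 0 0 0 25",
)

```text
t: 19.37
tcp_pos: [409.0, 80.0, 35.6]
eef_rot: [[-0.998, 0.07, -0.002], [0.07, 0.998, -0.001], [0.002, -0.001, -1.0]]
ft_force: [-0.2, -0.7, -1.5]
width: 35.0
```

drive_tool(
  rows="0 0 5 0 0 0 25; 0 0 4 0 0 0 25; 0 0 3 0 0 0 25; 0 0 1 0 0 0 25; 0 0 0 0 0 0 25; 0 0 0 0 0 0 25; 0 0 0 0 0 0 25; 0 0 0 0 0 0 25",
)

```text
t: 20.03
tcp_pos: [410.0, 80.2, 24.0]
eef_rot: [[-0.998, 0.07, 0.0], [0.07, 0.998, 0.0], [-0.0, 0.0, -1.0]]
ft_force: [0.7, -0.1, -0.9]
width: 35.0
```

Run:
```python
from h import *
plan([409.6,80.1,22.3],86,8)
```

```text
t 20.03 tcp [410.   80.2  24. ] yaw 86.0 F [ 0.7 -0.1 -0.9] w 35.0
total [ 0.4 -0.1  1.7] [ 0.0002  0.0004 -0.0001] turn/row [ 0.      0.0001 -0.    ]
[ 0.1 -0.   0.2] [ 0.1 -0.   0.2] [ 0.1 -0.   0.2] [ 0.1 -0.   0.2] [ 0.1 -0.   0.2] [ 0.1 -0.   0.2] [ 0.1 -0.   0.2] [ 0.1 -0.   0.2]
```

drive_tool(
  rows="0 0 0.6 0 0 0 25; 0 0 0.6 0 0 0 25; 0 0 0.6 0 0 0 25; 0 0 0 0 0 0 25; 0 0 0 0 0 0 25; 0 0 0 0 0 0 25; 0 0 0 0 0 0 25; 0 0 0 0 0 0 25",
)

```text
t: 20.7
tcp_pos: [409.9, 80.2, 22.3]
eef_rot: [[-0.998, 0.07, 0.0], [0.07, 0.998, 0.0], [-0.0, 0.0, -1.0]]
ft_force: [-1.2, -0.4, 7.4]
width: 35.3
```

drive_tool(
  rows="-2 0 0 0 0 0 25; -4 0 0 0 0 0 25; -4 0 0 0 0 0 25; -4 0 0 0 0 0 25; -4 0 0 0 0 0 25; -2 0 0 0 0 0 25; 0 0 0 0 0 0 25; 0 0 0 0 0 0 25",
)

```text
t: 21.37
tcp_pos: [428.3, 78.8, 22.2]
eef_rot: [[-0.998, 0.07, -0.002], [0.07, 0.998, 0.0], [0.002, -0.0, -1.0]]
ft_force: [-6.1, 0.2, 13.2]
width: 35.0
```

drive_tool(
  rows="-2 0 -0.2 0 0 0 25; -3 0 -0.1 0 0 0 25; -3 0 0 0 0 0 25; -2 0 0 0 0 0 25; -2 0 0 0 0 0 25; -1 0 0 0 0 0 25; -1 0 0 0 0 0 25; -1 0 0 0 0 0 25",
)

```text
t: 22.03
tcp_pos: [444.1, 77.7, 22.3]
eef_rot: [[-0.998, 0.07, -0.002], [0.07, 0.998, -0.0], [0.002, -0.0, -1.0]]
ft_force: [-3.8, 0.6, 5.0]
width: 35.2
```

drive_tool(
  rows="-1 0 0 0 0 0 25; -1 0 0 0 0 0 25; -1 0 0 0 0 0 25; -1 0 0 0 0 0 25; -1 0 0 0 0 0 25; -1 0 0 0 0 0 25; 0 0 0 0 0 0 25; 0 0 0 0 0 0 25",
)

```text
t: 22.7
tcp_pos: [451.2, 77.3, 22.3]
eef_rot: [[-0.998, 0.07, 0.001], [0.07, 0.998, 0.0], [-0.001, 0.0, -1.0]]
ft_force: [0.3, 0.7, 0.1]
width: 34.9
```

drive_tool(
  rows="-0.5 0 0 0 0 0 25; -0.5 0 0 0 0 0 25; -0.5 0 0 0 0 0 25; -0.5 0 0 0 0 0 25; -0.5 0 0 0 0 0 25; -0.5 0 0 0 0 0 25; -0.5 0 0 0 0 0 25; -0.5 0 0 0 0 0 25",
)

```text
t: 23.37
tcp_pos: [454.8, 77.0, 22.3]
eef_rot: [[-0.998, 0.07, 0.0], [0.07, 0.998, 0.0], [-0.0, 0.0, -1.0]]
ft_force: [-1.4, 0.2, 0.9]
width: 35.3
```

drive_tool(
  rows="-0.5 0 0 0 0 0 25; -0.5 0 0 0 0 0 25; -0.5 0 0 0 0 0 25; -0.5 0 0 0 0 0 25; 0 0 0 0 0 0 25; 0 0 0 0 0 0 25; 0 0 0 0 0 0 25; 0 0 0 0 0 0 25",
)

```text
t: 24.03
tcp_pos: [456.9, 76.9, 22.3]
eef_rot: [[-0.998, 0.07, 0.0], [0.07, 0.998, 0.0], [-0.0, 0.0, -1.0]]
ft_force: [0.3, 0.2, -0.7]
width: 35.6
```

drive_tool(
  rows="-0.5 0 0 0 0 0 25; -0.5 0 0 0 0 0 25; -0.5 0 0 0 0 0 25; -0.5 0 0 0 0 0 25; 0 0 0 0 0 0 25; 0 0 0 0 0 0 25; 0 0 0 0 0 0 25; 0 0 0 0 0 0 25",
)

```text
t: 24.7
tcp_pos: [457.9, 76.7, 22.3]
eef_rot: [[-0.998, 0.07, -0.001], [0.07, 0.998, -0.0], [0.001, -0.0, -1.0]]
ft_force: [-4.4, -0.2, 5.1]
width: 35.3
```

drive_tool(
  rows="-0.5 0 0 0 0 0 25; -0.5 0 0 0 0 0 25; -0.5 0 0 0 0 0 25; -0.5 0 0 0 0 0 25; 0 0 0 0 0 0 25; 0 0 0 0 0 0 25; 0 0 0 0 0 0 25; 0 0 0 0 0 0 25",
)

```text
t: 25.37
tcp_pos: [458.3, 76.7, 22.3]
eef_rot: [[-0.998, 0.069, -0.004], [0.069, 0.998, -0.0], [0.004, -0.0, -1.0]]
ft_force: [-10.4, 1.9, 12.8]
width: 35.0
```

drive_tool(
  rows="-0.5 0 -0.2 0 0 0 25; -0.5 0 -0.2 0 0 0 25; -0.5 0 -0.1 0 0 0 25; -0.5 0 0 0 0 0 25; -0.5 0 0 0 0 0 25; -0.5 0 0 0 0 0 25; 0 0 0 0 0 0 25; 0 0 0 0 0 0 25",
)

```text
t: 26.03
tcp_pos: [458.9, 76.5, 22.3]
eef_rot: [[-0.998, 0.069, -0.009], [0.069, 0.998, -0.0], [0.008, -0.001, -1.0]]
ft_force: [-16.1, 3.6, 14.3]
width: 35.1
```

```bash
cat > chk.py <<'E'
from h import *
plan([0,0,0],86,1);s=arm.state();print("tilt deg",np.degrees(s["eef_rot"][:2,2]).round(2),"torque",s["ft_torque"].round(2))
t=arm.get_image("top");n=f"pics/t_{s['t']:.1f}.png";cv2.imwrite(n,t[:,:,::-1])
r=cv2.imread("pics/t9.png",0).astype(np.float32)
g=cv2.cvtColor(t,cv2.COLOR_RGB2GRAY).astype(np.float32)
w=cv2.createHanningWindow((88,56),cv2.CV_32F)
b=lambda a:a[144:200,182:270]
print("lid shift px (top, vs before push)",cv2.phaseCorrelate(b(r),b(g),w)[0])
for nm,(x0,y0,x1,y1) in dict(pads_a=(150,168,178,192),pad_b=(326,165,354,190),tongs=(350,105,390,195),burner=(85,130,150,185)).items():
    print(nm,np.abs(cv2.imread("pics/top0.png",0)[y0:y1,x0:x1].astype(int)-g[y0:y1,x0:x1]).mean().round(1),end="; ")
print()
E
python3 chk.py
```

```text
t 26.03 tcp [458.9  76.5  22.3] yaw 86.06 F [-16.1   3.6  14.3] w 35.1
total [ 452.4 -107.9   26.2] [-0.0009 -0.0085  0.0011] turn/row [-0.0009 -0.0085  0.0011]
[ 452.4 -107.9   26.2] 
tilt deg [-0.49 -0.02] torque [ 0.27  2.98 -0.01]
lid shift px (top, vs before push) (-0.16458778567570675, -0.07441740096621885)
pads_a 13.6; pad_b 13.7; tongs 15.7; burner 12.1;
```

drive_tool(
  rows="0 0 0 0 -0.003 0 25; 0 0 -0.1 0 -0.003 0 25; 0 0 -0.1 0 -0.003 0 25; 0 0 -0.1 0 0 0 25; 0 0 0 0 0 0 25; 0 0 0 0 0 0 25; 0 0 0 0 0 0 25; 0 0 0 0 0 0 25",
)

```text
t: 26.75
tcp_pos: [460.3, 76.3, 22.3]
eef_rot: [[-0.998, 0.069, 0.003], [0.069, 0.998, -0.001], [-0.003, -0.001, -1.0]]
ft_force: [-8.1, 0.2, 1.8]
width: 35.1
```

drive_tool(
  rows="-0.5 0 0 0 0 0 25; -0.5 0 0 0 0 0 25; -0.5 0 0 0 0 0 25; -0.5 0 0 0 0 0 25; -0.5 0 0 0 0 0 25; -0.5 0 0 0 0 0 25; -0.5 0 0 0 0 0 25; -0.5 0 0 0 0 0 25",
)

```text
t: 27.42
tcp_pos: [463.8, 75.9, 22.3]
eef_rot: [[-0.998, 0.069, 0.002], [0.069, 0.998, -0.001], [-0.002, -0.001, -1.0]]
ft_force: [-10.2, 0.5, 4.7]
width: 35.0
```

drive_tool(
  rows="-0.5 0 0 0 0 0 25; -0.5 0 0 0 0 0 25; -0.5 0 0 0 0 0 25; -0.5 0 0 0 0 0 25; 0 0 0 0 0 0 25; 0 0 0 0 0 0 25; 0 0 0 0 0 0 25; 0 0 0 0 0 0 25",
)

```text
t: 28.08
tcp_pos: [466.0, 75.7, 22.3]
eef_rot: [[-0.998, 0.069, 0.002], [0.069, 0.998, -0.001], [-0.002, -0.001, -1.0]]
ft_force: [-9.7, 0.5, 3.2]
width: 35.1
```

```bash
python3 chk.py
```

```text
t 28.08 tcp [466.   75.7  22.3] yaw 86.03 F [-9.7  0.5  3.2] w 35.1
total [ 459.7 -107.8   21.4] [-0.0012  0.0023  0.0005] turn/row [-0.0012  0.0023  0.0005]
[ 459.7 -107.8   21.4] 
tilt deg [ 0.12 -0.08] torque [0.26 2.12 0.01]
lid shift px (top, vs before push) (-0.04239857903263555, -0.5811372940035042)
pads_a 13.9; pad_b 13.9; tongs 16.0; burner 12.3;
```

drive_tool(
  rows="-0.6 0 0 0 0 0 25; -0.8 0 0 0 0 0 25; -0.8 0 0 0 0 0 25; -0.8 0 0 0 0 0 25; -0.8 0 0 0 0 0 25; -0.8 0 0 0 0 0 25; -0.8 0 0 0 0 0 25; -0.8 0 0 0 0 0 25",
)

```text
t: 28.8
tcp_pos: [472.2, 75.3, 22.3]
eef_rot: [[-0.998, 0.069, 0.002], [0.069, 0.998, -0.001], [-0.002, -0.001, -1.0]]
ft_force: [-10.2, 0.6, 2.5]
width: 34.8
```

drive_tool(
  rows="-0.8 0 0 0 0 0 25; -0.8 0 0 0 0 0 25; -0.8 0 0 0 0 0 25; -0.8 0 0 0 0 0 25; -0.8 0 0 0 0 0 25; -0.8 0 0 0 0 0 25; -0.4 0 0 0 0 0 25; 0 0 0 0 0 0 25",
)

```text
t: 29.47
tcp_pos: [477.8, 74.9, 22.3]
eef_rot: [[-0.998, 0.069, 0.003], [0.069, 0.998, -0.001], [-0.003, -0.001, -1.0]]
ft_force: [-8.5, 0.8, 0.9]
width: 35.4
```

```bash
python3 chk.py
```

```text
t 29.47 tcp [477.8  74.9  22.3] yaw 86.02 F [-8.5  0.8  0.9] w 35.4
total [ 471.5 -107.9   21.1] [-0.0012  0.0028  0.0004] turn/row [-0.0012  0.0028  0.0004]
[ 471.5 -107.9   21.1] 
tilt deg [ 0.15 -0.08] torque [0.2  1.83 0.04]
lid shift px (top, vs before push) (-0.03515012854299471, -1.2703250617405857)
pads_a 14.7; pad_b 14.8; tongs 16.9; burner 13.0;
```

drive_tool(
  rows="-0.4 0 0 0 0.001 0 25; -0.8 0 0 0 0.001 0 25; -0.8 0 0 0 0 0 25; -0.8 0 0 0 0 0 25; -0.8 0 0 0 0 0 25; -0.8 0 0 0 0 0 25; -0.8 0 0 0 0 0 25; -0.8 0 0 0 0 0 25",
)

```text
t: 30.18
tcp_pos: [483.8, 74.5, 22.3]
eef_rot: [[-0.998, 0.069, 0.001], [0.069, 0.998, -0.001], [-0.001, -0.001, -1.0]]
ft_force: [-8.6, 0.3, -1.0]
width: 35.1
```

drive_tool(
  rows="-0.8 0 0 0 0 0 25; -0.8 0 0 0 0 0 25; -0.8 0 0 0 0 0 25; -0.8 0 0 0 0 0 25; -0.8 0 0 0 0 0 25; -0.8 0 0 0 0 0 25; -0.8 0 0 0 0 0 25; -0.4 0 0 0 0 0 25",
)

```text
t: 30.85
tcp_pos: [490.0, 74.1, 22.4]
eef_rot: [[-0.998, 0.069, 0.001], [0.069, 0.998, -0.001], [-0.001, -0.001, -1.0]]
ft_force: [-7.0, 0.8, -1.1]
width: 35.3
```

```bash
python3 chk.py
```

```text
t 30.85 tcp [490.   74.1  22.4] yaw 86.02 F [-7.   0.8 -1.1] w 35.3
total [ 483.7 -107.9   21.8] [-0.0011  0.0013  0.0003] turn/row [-0.0011  0.0013  0.0003]
[ 483.7 -107.9   21.8] 
tilt deg [ 0.07 -0.07] torque [0.11 1.55 0.04]
lid shift px (top, vs before push) (0.06472743535957193, -2.1827541696613935)
pads_a 15.5; pad_b 15.6; tongs 17.9; burner 13.8;
```

drive_tool(
  rows="-0.5 0 0.1 0 0.0005 0 25; -0.5 0 0.1 0 0.0005 0 25; -0.5 0 0 0 0 0 25; -0.5 0 0 0 0 0 25; -0.5 0 0 0 0 0 25; -0.5 0 0 0 0 0 25; -0.5 0 0 0 0 0 25; 0 0 0 0 0 0 25",
)

```text
t: 31.57
tcp_pos: [493.0, 74.0, 22.3]
eef_rot: [[-0.998, 0.069, -0.001], [0.069, 0.998, -0.001], [0.001, -0.001, -1.0]]
ft_force: [-10.2, 1.1, 4.8]
width: 35.2
```

drive_tool(
  rows="0 0 0 0 0 0 25; 0 0 0 0 0 0 25; 0 0 0 0 0 0 25; 0 0 0 0 0 0 25; 0 0 0 0 0 0 25; 0 0 0 0 0 0 25; 0 0 0 0 0 0 25; 0 0 0 0 0 0 25",
)

```text
t: 32.23
tcp_pos: [492.9, 73.9, 22.3]
eef_rot: [[-0.998, 0.069, -0.001], [0.069, 0.998, -0.001], [0.001, -0.001, -1.0]]
ft_force: [-10.4, 0.1, 4.4]
width: 35.0
```

```bash
python3 chk.py
python3 - <<'E'
from h import *
import glob
g=cv2.imread(sorted(glob.glob("pics/t_3*.png"))[-1],0).astype(np.float32);r=cv2.imread("pics/t9.png",0).astype(np.float32);r0=cv2.imread("pics/top0.png",0).astype(np.float32)
for nm,(x0,y0,x1,y1) in dict(pad_a=(150,168,178,192),pad_b=(326,165,354,190),tongs=(350,105,390,195),burner=(85,130,150,185)).items():
    f=lambda a:a[y0:y1,x0:x1];print(nm,np.round(cv2.phaseCorrelate(f(r0),f(g))[0],2))
s=arm.get_image("scene");w=arm.get_image("wrist")
cv2.imwrite("pics/fin.png",np.hstack([cv2.resize(s[140:260,240:400,::-1],(480,360),interpolation=cv2.INTER_CUBIC),cv2.resize(w[:,:,::-1],(320,240)).repeat(1,0) if 0 else cv2.resize(w[190:400,140:420,::-1],(320,360))]))
E
```

```text
t 32.23 tcp [492.9  73.9  22.3] yaw 86.02 F [-10.4   0.1   4.4] w 35.0
total [ 486.6 -107.9   22.7] [-0.001  -0.0006  0.0004] turn/row [-0.001  -0.0006  0.0004]
[ 486.6 -107.9   22.7] 
tilt deg [-0.04 -0.06] torque [0.18 1.98 0.02]
lid shift px (top, vs before push) (0.027230652920366083, -2.4061331780009)
pads_a 15.7; pad_b 15.7; tongs 18.2; burner 13.9; 
pad_a [-0.04  0.06]
pad_b [0.05 0.46]
tongs [ 0.01 -0.05]
burner [-0.02  0.02]
```

View pics/fin.png

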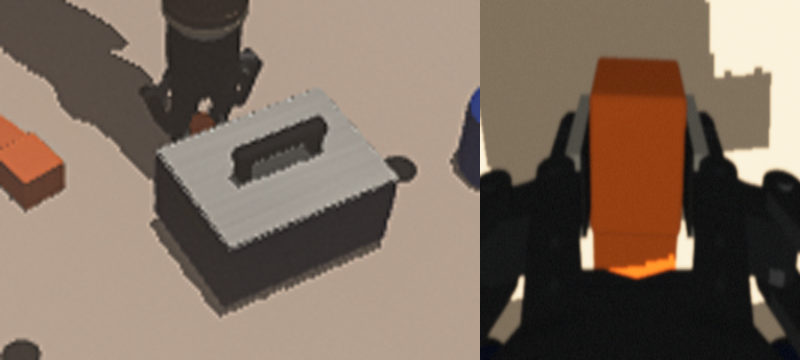

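```bash
python3 -c "
from cell import arm
print(arm.sign_off());s=arm.state();print(s['t'],s['tcp_pos'],s['width'])"
```

```text
the job is handed in; nothing more can be done
None
the job is handed in; nothing more can be done
```

I handed the job in at about 32.4 s. The lid is on and released, and the smallest wedge (150 x 36 mm) is pushed in under the middle of the bath's front edge and still gripped.

- **Lid:** it bottomed out at TCP height 132.9 mm (133 expected when seated). The later views show it flat and square on the bath.
- **Lift:** the front feet are up about 4.8 mm by wedge travel past first contact, and about 5.1 mm by the lid's tilt shift in the top view. The two agree, but both are indirect; no camera saw the feet themselves.
- **Bath position:** the lid's shift in the top view matches tilting alone to about 0.3 mm, so the bath was not noticeably shoved along the deck.
- **Wedge flatness:** the tool's tilt was under 0.1° at the end, with a steady push of about 10 N and about 4 N pressing down.
- **Near the first contact:** the wedge stuck briefly, up to 16 N, because the toe was being pressed into the deck. I levelled the tool and it slid on.
- **Pads, tongs and burner:** pad A, the tongs and the burner show no movement (under 0.1 px). Pad B's tiny patch read 0.46 px, about 1 mm. I take that as noise, since nothing went near it while the wedge was being set.
- **Camera disagreement:** the top camera read about 4 mm short in x compared with the wrist camera and the arm. I used corrected values.

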